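# Take the green probe holder off the cart's T-track

### The arm

A 6-joint arm with a two-finger parallel gripper is mounted at the origin on the work surface. World frame = base frame: x ahead of the robot, y to its left, z up, the work surface at z = 0. Lengths are in m, angles in rad, forces in N, time in s.
With the tool pointing down it reaches from about 0.375 to 0.9 m from the base axis. Payload 3.1 kg.
Tool frame: the origin (TCP) lies between the finger pads; the fingertips stand 17 mm ahead of it and the grasp point (between the pads) lies 2 mm behind it; z points along the fingers, y is the line along which they close (so a half turn about z gives the same grasp; the last joint's range is limited). The gripper opens to 85 mm and grips with 20 to 120 N. Pads are 22 mm wide; open, the fingers measure 114 mm over their backs; the gripper's body (76 mm by 85 mm) begins 54 mm behind the grasp point. The pads swing forward as they close: fully open they stand 13 mm farther back than shut.
Start: joints at [0.991, 0.527, 1.433, -0, 1.181, -0.178], TCP at [0.244, 0.575, 0.248] pointing down, gripper open.
Joint ranges: [-3.08, 3.08], [-0.75, 2.2], [0.22, 2.44], [-1.43, 4.57], [0, 2.65], [-2.85, 2.85]. Speed limits (rad/s): [2.79, 2.79, 3.14, 3.14, 3.14, 3.14].

### API

Orientations are given as a unit quaternion [x, y, z, w].
In Python, from station import sense, vision, order gives the robot as it stands.
- The arm moves only by the shell command python3 -m crank 'ROWS' [OPENING] [FORCE]. ROWS is JSON, a list of rows, each an object with "dp": the shift along the world's x, y, z in units of 30 mm (1.0 is 30 mm), a list of three; "angular": the turn, a rotation vector about the world's x, y, z in degrees, a list of three. In form: [{"dp": [dx, dy, dz], "angular": [ax, ay, az]}, ...]. A call has 1 to 20 rows; each row shifts and turns the commanded pose from where the row before left it; what a row does not reach is not made up. A row lasts 1/10 s, in which the tool goes at most 50 mm and 8.59 degrees, less where a joint would pass 70% of its speed; a pose out of reach is approached as far as the arm can. A call is refused whole if a number of a shift passes 1 or a number of a turn 8.59, either way. A call with a gripper value outside its range is refused whole. OPENING is the closure, from 0 (fully open) to 1 (shut), set as the call begins (- or left out, the last holds). The fingers move at their own pace and stop on an object; FORCE is the grip in N (left out, the last holds). Time passes only in rows, so rows that do not move let the fingers close. It gives the time, the measured TCP pose, the force, the opening and the grip force at its end, in the units of the state.
- sense(): the state, without advancing time (a new reading comes with each control period).
- vision.snapshot(name): name is "scene" or "top"; returns a dict with "image" (384x512x3 uint8, blue, green, red), "range_z" (384x512 float32, m along the optical axis (not along the pixel's ray), 0 where there is no reading), "mtx" (3x3 intrinsics, pixels), "dist" ([k1, k2, p1, p2, k3] as OpenCV has them; the pictures are not rectified), "pose" (4x4, takes a point from camera to world coordinates). Camera axes: x right, y down, z forward; pixel columns grow to the right and rows downward; lengths in m; the calibration is good to about 2 mm. A picture is of the moment at which its call begins.
- order.sign_off(): hands the job in; it is judged then, once.
The state is a dict: "t": time; "q": joint angles; "qd": joint speeds; "tau": joint torques, N m; "tcp_pos": TCP position; "tool_rot": TCP orientation; "force": force on the tool from outside, world axes, zero at the start; "ft_torque": the same for the moment, N m; "finger_gap": opening from 0.0 (shut) to 1.0 (fully open); "gripper_force": force on a finger pad.
Only numpy, scipy, OpenCV 4.12 (cv2) and the standard library are available. Lean on these libraries where they do the work, as an engineer would, in place of code of your own. Each camera call takes 0.05 s, during which the arm holds its last target. There are 200 camera calls.

### The job

Take the green probe holder off the T-track: slide it along its track to the open end, where the lips stop, lift it off there, and set it down upright on the floor of the square steel tray, without dropping it. Leave the blue holder where it is.

Things in the scene. Friction and masses are not known exactly. Their poses are not given: they have to be found in the camera images.
- green_holder: Round probe holder, yaw meaningless, about 160 g (sizes in mm): steel foot disc 42 across, 8 thick; neck 16 across; on it an open green plastic cup 44 across, from 22 to 84 above the underside. Origin: centre of the foot's underside; z up. Captive in either lane of the rail, slides easily. Grip the cup from outside about 60 above the underside, 20 to 40 N.
- blue_holder: Round probe holder, yaw meaningless, about 160 g (sizes in mm): steel foot disc 42 across, 8 thick; neck 16 across; on it an open blue plastic cup 44 across, from 22 to 84 above the underside. Origin: centre of the foot's underside; z up. The same shape as the green one, in the other lane of the rail; it is to stay there.
- rail: Fixed white plate 300x180x6 mm with two T-tracks, x -140 to 140. Origin: plate's underside centre; x along tracks to the open end, z up. Lane centres y = +50, -50. Bed top z = 10, slot 50 wide, walls to z = 23, lips z = 23 to 27 with a gap of 28. Black cap at x = -140. Lips end at x = 50: beyond it lanes are open upward, a foot centred past x = 75 lifts out (95 is good). Foot play: 4 each side, 5 up.
- tray: Fixed square open steel tray, outside 150 x 150 x 18 mm, walls 4, floor 4 thick with nothing in it. Origin: centre of its underside, on the table; x and y along its sides, z up.
Mind the look-alikes: they are no part of the job. Of the things that look like the green_holder, the smaller one is meant.

How it is judged:
On the way, in this order (a step that is already met when the one before it is completed fails the run):
1. the green holder has been slid along its lane into the lipless open end, its foot still down in the lane (x of green_holder in the frame of rail between 0.06 and 0.17 m and y of green_holder in the frame of rail between -0.075 and 0.075 m and z of green_holder in the frame of rail below 0.02 m), for 0.05 s.
2. the green holder has been lifted off the track (underside more than 25 mm above the table) (height (world z) of green_holder above 0.025 m), for 0.05 s.
At the end, for the whole second after the job is handed in: The green holder stands at rest and upright (within 10 degrees) on the tray's floor (underside less than 12 mm above the table, centre within 58 mm of the tray's centre along each side), released, and the blue holder is within 20 mm of where it began on the rail (x of green_holder in the frame of tray between -0.058 and 0.058 m and y of green_holder in the frame of tray between -0.058 and 0.058 m and z of green_holder in the frame of tray below 0.012 m and angle between green_holder's own z axis and vertical below 0.17 rad and linear speed of green_holder below 0.03 m/s and distance of blue_holder from where it was at the start of the episode below 0.02 m); the robot touches nothing.
It fails at once if the blue holder is moved by more than 20 mm (distance of blue_holder from where it was at the start of the episode above 0.02 m).
It fails at once if the green holder is let go in the air, its underside more than 45 mm above the table (dropped) (height (world z) of green_holder above 0.045 m and contact force between green_holder and the fingers below 0.02 N).
It also fails if it takes over 45 s, if anything falls off the work surface, if the arm or the gripper's body presses on something with over 40 N, if the wrist force passes 120 N, or if a joint passes its speed limit or range.

## Working session

There is one attempt and no reset: what is moved stays moved. The work goes in short steps, Python scripts to look and compute and a shell command to move; the robot and the scene stay as the last step left them, time stands still between calls to the robot, and variables do not carry over. Pictures are saved under pics/ and viewed, at most 10 in all, crops included, and the job is handed in when it is done.

```bash
mkdir -p pics
cat > h.py <<'E'
import numpy as np,cv2
from station import sense,vision,order
def snap(n):
    s=vision.snapshot(n); return s
def pts(s):
    d=s["range_z"]; h,w=d.shape
    u,v=np.meshgrid(np.arange(w),np.arange(h))
    p=cv2.undistortPoints(np.stack([u,v],-1).reshape(-1,1,2).astype(np.float64),s["mtx"],np.array(s["dist"],float)).reshape(h,w,2)
    P=np.dstack([p[...,0]*d,p[...,1]*d,d]); T=np.array(s["pose"])
    return P@T[:3,:3].T+T[:3,3]
E
python3 - <<'E'
from h import *
for n in("top","scene"):
    s=snap(n); cv2.imwrite(f"pics/{n}1.png",s["image"]); np.save(n+"P.npy",pts(s)); np.save(n+"I.npy",s["image"])
st=sense(); print(st)
E
```

```text
{'t': 0.1, 'q': array([ 9.90500256e-01,  5.28373571e-01,  1.43377774e+00, -3.18635446e-05,
        1.18140075e+00, -1.78467268e-01]), 'qd': array([ 0.00011702, -0.00254898, -0.00411384, -0.0011046 , -0.00044538,
       -0.00026341]), 'tau': array([-6.32122374e-05, -4.43307853e+01, -1.78586143e+01, -2.37459808e-04,
        3.91941634e-03,  1.04298556e-05]), 'tcp_pos': array([0.24405882, 0.57471197, 0.24743008]), 'tool_rot': array([ 1.99559385e-01,  9.79885244e-01, -9.15495865e-04, -3.49143490e-04]), 'force': array([-0.52805178,  0.41418668,  1.20803633]), 'ft_torque': array([-0.01197617, -0.02189029, -0.01993502]), 'gripper_force': 0.0, 'finger_gap': 0.9978659119449856}
```

View pics/top1.png

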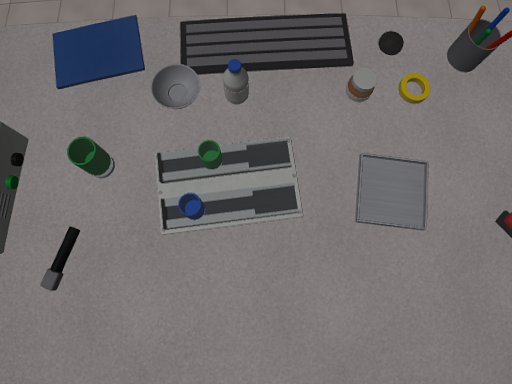

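View pics/scene1.png

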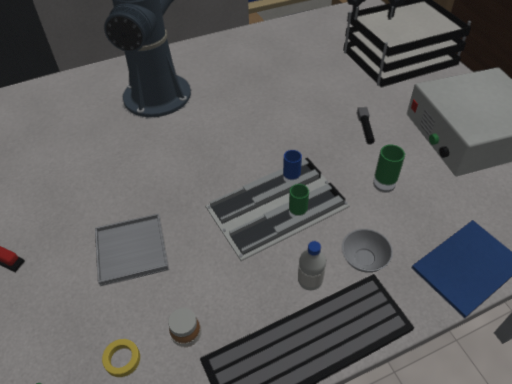

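The top view shows the green holder at (209,153) and the blue one at (191,206). The rail corners are about (157,152), (292,141), (301,216) and (163,231), with the open end on the right. The tray is at (392,191). The larger green look-alike at (85,152) stands off the rail. Next I'll measure.

Run:
```python
from h import *
P=np.load("topP.npy");I=np.load("topI.npy").astype(int)
b,g,r=I[...,0],I[...,1],I[...,2]
print("px",P[300,256],P[300,300],P[250,256])
def circ(m,nm):
    p=P[m]; zt=np.percentile(p[:,2],95); q=p[np.abs(p[:,2]-zt)<.008]
    (c,rad)=cv2.minEnclosingCircle(q[:,:2].astype(np.float32)); print(nm,len(p),len(q),zt,c,rad, (q[:,:2].max(0)+q[:,:2].min(0))/2)
box=np.zeros(g.shape,bool); box[135:175,190:230]=1
circ((g>r+25)&(g>b+20)&box,"green")
box=np.zeros(g.shape,bool); box[185:225,172:212]=1
circ((b>r+30)&(b>g+20)&box,"blue")
def rect(zlo,zhi,u0,u1,v0,v1,nm):
    m=np.zeros(g.shape,bool); m[v0:v1,u0:u1]=1
    m&=(P[...,2]>zlo)&(P[...,2]<zhi)
    n,l,s,c=cv2.connectedComponentsWithStats(m.astype(np.uint8)); k=1+np.argmax(s[1:,4]); q=P[l==k]
    R=cv2.minAreaRect(q[:,:2].astype(np.float32)); print(nm,len(q),R,cv2.boxPoints(R).round(4).tolist())
rect(.003,.035,140,315,125,245,"rail")
rect(.002,.03,340,445,140,240,"tray")
rect(.018,.035,140,315,125,245,"raillips")
for u,v in [(392,191),(230,180),(270,153),(275,203),(230,155)]: print(u,v,P[v,u].round(4))
```

```text
px [ 3.09804959e-01  9.27033291e-02 -9.42173678e-05] [ 0.30781009  0.00292544 -0.00165736] [ 4.10954872e-01  9.08648312e-02 -3.29762168e-04]
green 279 106 0.09555773659864182 (0.5977475047111511, 0.1813010424375534) 0.022068319842219353 [0.59773899 0.18076545]
blue 352 124 0.09604522204620025 (0.49465447664260864, 0.21628326177597046) 0.021806158125400543 [0.49402775 0.2160343 ]
rail 10340 ((0.5514734983444214, 0.1503806859254837), (0.18438096344470978, 0.3031776547431946), 6.595597267150879) [[0.4424999952316284, 0.2903999984264374], [0.4772999882698059, -0.01080000028014183], [0.6604999899864197, 0.010400000028312206], [0.6255999803543091, 0.311599999666214]]
tray 4796 ((0.5340599417686462, -0.20648807287216187), (0.16253946721553802, 0.16817565262317657), 81.32833099365234) [[0.43869999051094055, -0.2741999924182892], [0.6049000024795532, -0.2994999885559082], [0.6294000148773193, -0.1387999951839447], [0.46320000290870667, -0.11349999904632568]]
raillips 1328 ((0.5998415350914001, 0.1558840274810791), (0.06293657422065735, 0.2799435257911682), 6.039530277252197) [[0.5537999868392944, 0.29179999232292175], [0.583299994468689, 0.013399999588727951], [0.6459000110626221, 0.019999999552965164], [0.6164000034332275, 0.29840001463890076]]
392 191 [ 0.5305 -0.2054  0.0042]
230 180 [0.5589 0.1436 0.0088]
270 153 [0.6181 0.0568 0.0075]
275 203 [0.5073 0.0494 0.0114]
230 155 [0.6142 0.1434 0.0098]
```

```bash
R='{"dp":[0.74,-0.82,-0.1],"angular":[0,0,1.85]}'; true
python3 -m crank '[{"dp":[0.74,-0.82,-0.1],"angular":[0,0,1.85]},{"dp":[0.74,-0.82,-0.1],"angular":[0,0,1.85]},{"dp":[0.74,-0.82,-0.1],"angular":[0,0,1.85]},{"dp":[0.74,-0.82,-0.1],"angular":[0,0,1.85]},{"dp":[0.74,-0.82,-0.1],"angular":[0,0,1.85]},{"dp":[0.74,-0.82,-0.1],"angular":[0,0,1.85]},{"dp":[0.74,-0.82,-0.1],"angular":[0,0,1.85]},{"dp":[0.74,-0.82,-0.1],"angular":[0,0,1.85]},{"dp":[0.74,-0.82,-0.1],"angular":[0,0,1.85]},{"dp":[0.74,-0.82,-0.1],"angular":[0,0,1.85]},{"dp":[0.74,-0.82,-0.1],"angular":[0,0,1.85]},{"dp":[0.74,-0.82,-0.1],"angular":[0,0,1.85]},{"dp":[0.74,-0.82,-0.1],"angular":[0,0,1.85]},{"dp":[0.74,-0.82,-0.1],"angular":[0,0,1.85]},{"dp":[0.74,-0.82,-0.1],"angular":[0,0,1.85]},{"dp":[0.74,-0.82,-0.1],"angular":[0,0,1.85]},{"dp":[0,0,0],"angular":[0,0,0]},{"dp":[0,0,0],"angular":[0,0,0]}]' 0
python3 - <<'E'
from h import *
s=snap("scene"); cv2.imwrite("pics/scene2.png",s["image"])
from scipy.spatial.transform import Rotation as R
st=sense();print(st["tcp_pos"],R.from_quat(st["tool_rot"]).as_matrix().round(3),st["q"])
P=pts(s);I=s["image"].astype(int);b,g,r=I[...,0],I[...,1],I[...,2]
for nm,m in(("g",(g>r+25)&(g>b+20)),("b",(b>r+30)&(b>g+20))):
    x=P[m]; c=np.array([.598,.181]) if nm=="g" else np.array([.494,.216]); x=x[(np.hypot(*(x[:,:2]-c).T)<.035)&(x[:,2]>.03)]
    print(nm,len(x),x.min(0),x.max(0))
E
```

```text
t: 1.9
tcp_pos: [0.5994, 0.181, 0.1995]
tool_rot: [-0.056, 0.998, 0.0, -0.001]
force: [-0.3, -0.1, 0.4]
finger_gap: 1.001
gripper_force: 0.0
[0.59875868 0.18171473 0.19972987] [[-0.993 -0.114 -0.002]
 [-0.114  0.993  0.   ]
 [ 0.002  0.    -1.   ]] [ 1.16100983e-01  5.84612325e-01  1.47652967e+00  5.30345680e-04
  1.08237546e+00 -1.56902421e+00]
g 166 [0.57812874 0.16109112 0.0393632 ] [0.62279695 0.20356421 0.09685001]
b 374 [0.4742711  0.19626898 0.03599189] [0.51930606 0.2395018  0.09691101]
```

View pics/scene2.png

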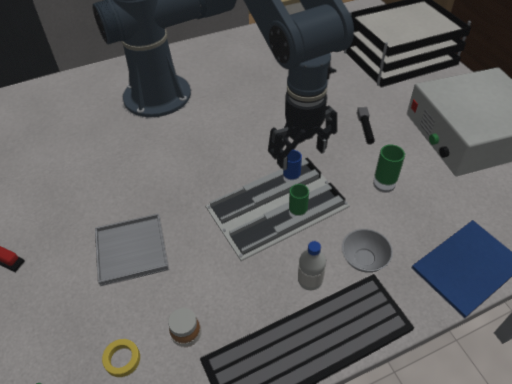

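The gripper is over the green holder, with the fingers near (300,145) and nothing in the way below. I'll go down and grip.

```bash
python3 -m crank '[{"dp":[0,0,-0.7],"angular":[0,0,0]},{"dp":[0,0,-0.7],"angular":[0,0,0]},{"dp":[0,0,-0.7],"angular":[0,0,0]},{"dp":[0,0,-0.7],"angular":[0,0,0]},{"dp":[0,0,-0.6],"angular":[0,0,0]},{"dp":[0,0,-0.5],"angular":[0,0,0]},{"dp":[0,0,-0.4],"angular":[0,0,0]},{"dp":[0,0,0],"angular":[0,0,0]},{"dp":[0,0,0],"angular":[0,0,0]}]' 0
python3 - <<'E'
from h import *
print(sense()["tcp_pos"],sense()["force"])
E
python3 -m crank '[{"dp":[0,0,0],"angular":[0,0,0]},{"dp":[0,0,0],"angular":[0,0,0]},{"dp":[0,0,0],"angular":[0,0,0]},{"dp":[0,0,0],"angular":[0,0,0]},{"dp":[0,0,0],"angular":[0,0,0]},{"dp":[0,0,0],"angular":[0,0,0]},{"dp":[0,0,0],"angular":[0,0,0]},{"dp":[0,0,0],"angular":[0,0,0]},{"dp":[0,0,0],"angular":[0,0,0]},{"dp":[0,0,0],"angular":[0,0,0]}]' 1 30
```

```text
t: 2.85
tcp_pos: [0.5996, 0.182, 0.0715]
tool_rot: [-0.058, 0.998, 0.0, 0.0]
force: [0.4, 1.1, 0.5]
finger_gap: 0.997
gripper_force: 0.0
[0.59961612 0.1819592  0.0714949 ] [0.37696236 1.12452637 0.52683064]
t: 3.85
tcp_pos: [0.6001, 0.1815, 0.0721]
tool_rot: [-0.057, 0.998, -0.0, 0.001]
force: [-0.7, -0.8, 5.3]
finger_gap: 0.499
gripper_force: 33.3
```

```bash
python3 -m crank '[{"dp":[0,0,0.05],"angular":[0,0,0]},{"dp":[0.03,-0.26,0],"angular":[0,0,0]},{"dp":[0.03,-0.26,0],"angular":[0,0,0]},{"dp":[0.03,-0.26,0],"angular":[0,0,0]},{"dp":[0.03,-0.26,0],"angular":[0,0,0]},{"dp":[0.03,-0.26,0],"angular":[0,0,0]},{"dp":[0.03,-0.26,0],"angular":[0,0,0]},{"dp":[0,0,0],"angular":[0,0,0]}]'
```

```text
t: 4.65
tcp_pos: [0.6053, 0.1335, 0.0728]
tool_rot: [-0.057, 0.998, -0.0, 0.0]
force: [0.2, -1.0, -2.2]
finger_gap: 0.5
gripper_force: 32.4
```

```bash
python3 -m crank '[{"dp":[0.03,-0.3,0],"angular":[0,0,0]},{"dp":[0.03,-0.3,0],"angular":[0,0,0]},{"dp":[0.03,-0.3,0],"angular":[0,0,0]},{"dp":[0.03,-0.3,0],"angular":[0,0,0]},{"dp":[0.04,-0.3,0],"angular":[0,0,0]},{"dp":[0.04,-0.3,0],"angular":[0,0,0]},{"dp":[0.04,-0.3,0],"angular":[0,0,0]},{"dp":[0.04,-0.3,0],"angular":[0,0,0]},{"dp":[0,0,0],"angular":[0,0,0]},{"dp":[0,0,0],"angular":[0,0,0]}]'
python3 - <<'E'
from h import *
s=snap("top"); P=pts(s);I=s["image"].astype(int);b,g,r=I[...,0],I[...,1],I[...,2]
cv2.imwrite("pics/top3.png",cv2.resize(s["image"][120:250,140:320],None,fx=4,fy=4))
E
```

```text
t: 5.65
tcp_pos: [0.6134, 0.0626, 0.0728]
tool_rot: [-0.057, 0.998, 0.0, -0.0]
force: [0.3, 0.8, -2.0]
finger_gap: 0.501
gripper_force: 32.5
```

View pics/top3.png

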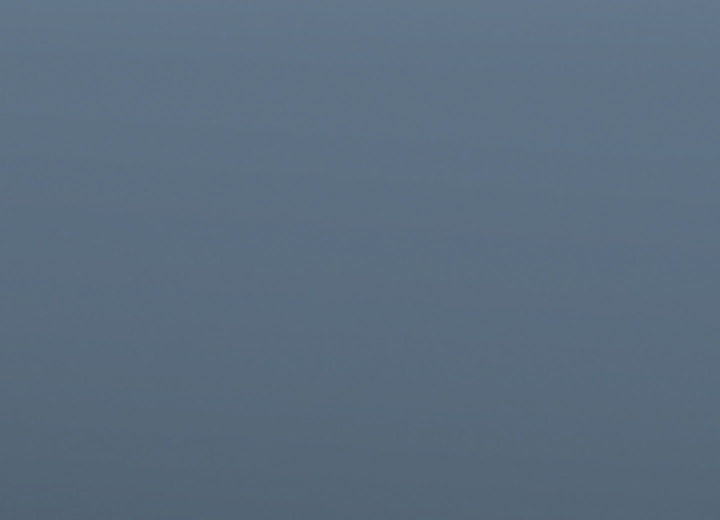

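The arm blocks the top camera, so this picture shows only the arm link. From the TCP, the holder is at rail x ≈ 94 mm, y ≈ 51 mm, in the open end. I'll lift it.

```bash
python3 -m crank '[{"dp":[0,0,0.15],"angular":[0,0,0]},{"dp":[0,0,0.2],"angular":[0,0,0]},{"dp":[0,0,0.3],"angular":[0,0,0]},{"dp":[0,0,0.4],"angular":[0,0,0]},{"dp":[0,0,0.4],"angular":[0,0,0]},{"dp":[0,0,0.3],"angular":[0,0,0]},{"dp":[0,0,0],"angular":[0,0,0]}]'
python3 - <<'E'
from h import *
s=snap("scene"); cv2.imwrite("pics/scene4.png",s["image"])
E
```

```text
t: 6.4
tcp_pos: [0.6147, 0.0628, 0.1275]
tool_rot: [-0.057, 0.998, -0.0, 0.002]
force: [0.1, 0.2, -2.8]
finger_gap: 0.495
gripper_force: 32.6
```

View pics/scene4.png

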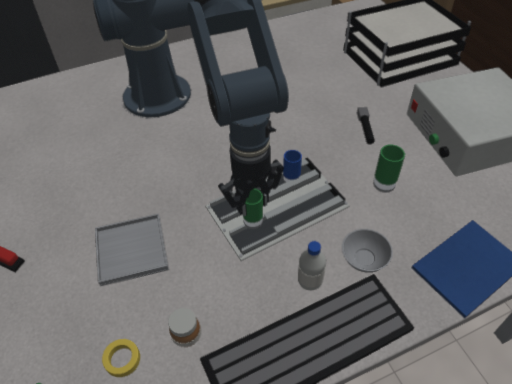

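The holder hangs upright in the gripper at (253,208), with its foot clear of the rail. I'll carry it to the tray.

```bash
python3 -m crank '[{"dp":[-0.1,-0.4,0],"angular":[0,0,0]},{"dp":[-0.22,-0.75,0],"angular":[0,0,0]},{"dp":[-0.22,-0.75,0],"angular":[0,0,0]},{"dp":[-0.22,-0.75,0],"angular":[0,0,0]},{"dp":[-0.22,-0.75,0],"angular":[0,0,0]},{"dp":[-0.22,-0.75,0],"angular":[0,0,0]},{"dp":[-0.22,-0.75,0],"angular":[0,0,0]},{"dp":[-0.22,-0.75,0],"angular":[0,0,0]},{"dp":[-0.22,-0.75,0],"angular":[0,0,0]},{"dp":[-0.22,-0.75,0],"angular":[0,0,0]},{"dp":[-0.22,-0.75,0],"angular":[0,0,0]},{"dp":[-0.22,-0.7,0],"angular":[0,0,0]},{"dp":[-0.15,-0.4,0],"angular":[0,0,0]},{"dp":[0,0,0],"angular":[0,0,0]},{"dp":[0,0,0],"angular":[0,0,0]}]'
python3 -m crank '[{"dp":[0,0,-0.3],"angular":[0,0,0]},{"dp":[0,0,-0.4],"angular":[0,0,0]},{"dp":[0,0,-0.4],"angular":[0,0,0]},{"dp":[0,0,-0.3],"angular":[0,0,0]},{"dp":[0,0,-0.2],"angular":[0,0,0]},{"dp":[0,0,-0.15],"angular":[0,0,0]},{"dp":[0,0,-0.1],"angular":[0,0,0]},{"dp":[0,0,-0.05],"angular":[0,0,0]},{"dp":[0,0,0],"angular":[0,0,0]},{"dp":[0,0,0],"angular":[0,0,0]}]'
python3 - <<'E'
from h import *
s=snap("scene"); cv2.imwrite("pics/scene5.png",cv2.resize(s["image"][130:310,60:240],None,fx=3,fy=3))
E
```

```text
t: 7.95
tcp_pos: [0.5328, -0.2069, 0.125]
tool_rot: [-0.057, 0.998, 0.001, -0.0]
force: [0.3, -1.0, -2.1]
finger_gap: 0.501
gripper_force: 32.5
t: 8.95
tcp_pos: [0.5335, -0.2074, 0.0686]
tool_rot: [-0.057, 0.998, -0.0, 0.0]
force: [-0.0, 0.4, -1.6]
finger_gap: 0.498
gripper_force: 32.6
```

View pics/scene5.png

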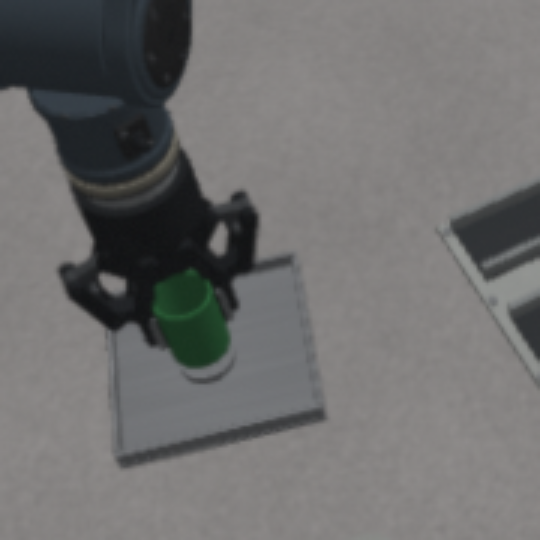

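The holder is upright and centred over the tray, with its foot at (207,370) in the crop. The force shows no contact yet, so I'll ease it down.

```bash
python3 -m crank '[{"dp":[0,0,-0.04],"angular":[0,0,0]},{"dp":[0,0,-0.04],"angular":[0,0,0]},{"dp":[0,0,0],"angular":[0,0,0]},{"dp":[0,0,0],"angular":[0,0,0]}]'
```

```text
t: 9.4
tcp_pos: [0.5334, -0.2073, 0.0661]
tool_rot: [-0.057, 0.998, -0.0, 0.0]
force: [0.0, 0.0, -0.5]
finger_gap: 0.498
gripper_force: 32.6
```

```bash
python3 -m crank '[{"dp":[0,0,-0.03],"angular":[0,0,0]},{"dp":[0,0,0],"angular":[0,0,0]},{"dp":[0,0,0],"angular":[0,0,0]}]'
```

```text
t: 9.7
tcp_pos: [0.5335, -0.2073, 0.0661]
tool_rot: [-0.057, 0.998, -0.0, 0.0]
force: [-1.3, -0.6, 6.1]
finger_gap: 0.497
gripper_force: 33.3
```

Contact. I'll release and back off.

```bash
python3 -m crank '[{"dp":[0,0,0],"angular":[0,0,0]},{"dp":[0,0,0],"angular":[0,0,0]},{"dp":[0,0,0],"angular":[0,0,0]},{"dp":[0,0,0],"angular":[0,0,0]},{"dp":[0,0,0],"angular":[0,0,0]},{"dp":[0,0,0],"angular":[0,0,0]},{"dp":[0,0,0],"angular":[0,0,0]},{"dp":[0,0,0],"angular":[0,0,0]}]' 0
python3 -m crank '[{"dp":[0,0,0.2],"angular":[0,0,0]},{"dp":[0,0,0.4],"angular":[0,0,0]},{"dp":[0,0,0.6],"angular":[0,0,0]},{"dp":[0,0,0.7],"angular":[0,0,0]},{"dp":[0,0,0.7],"angular":[0,0,0]},{"dp":[0,0,0.7],"angular":[0,0,0]},{"dp":[0,0,0.6],"angular":[0,0,0]},{"dp":[0,0,0.4],"angular":[0,0,0]},{"dp":[0,0,0],"angular":[0,0,0]},{"dp":[0,0,0],"angular":[0,0,0]}]'
python3 - <<'E'
from h import *
s=snap("scene"); cv2.imwrite("pics/scene6.png",s["image"])
P=pts(s);I=s["image"].astype(int);b,g,r=I[...,0],I[...,1],I[...,2]
for nm,m,c in(("g",(g>r+25)&(g>b+20),[.5335,-.207]),("b",(b>r+30)&(b>g+20),[.494,.216])):
    x=P[m];x=x[(np.hypot(*(x[:,:2]-np.array(c)).T)<.045)&(x[:,2]>.02)]; print(nm,len(x),x.min(0),x.max(0))
E
```

```text
t: 10.5
tcp_pos: [0.5333, -0.2072, 0.065]
tool_rot: [-0.057, 0.998, 0.0, -0.0]
force: [-0.5, -0.5, -0.3]
finger_gap: 0.997
gripper_force: 0.0
t: 11.5
tcp_pos: [0.533, -0.207, 0.1941]
tool_rot: [-0.057, 0.998, -0.0, 0.0]
force: [-0.1, 1.2, 0.0]
finger_gap: 1.001
gripper_force: 0.0
g 297 [ 0.51059708 -0.22595621  0.0288977 ] [ 0.55381745 -0.18513096  0.09066371]
b 455 [0.47258897 0.19493822 0.036583  ] [0.51929584 0.24008172 0.09666927]
```

View pics/scene6.png

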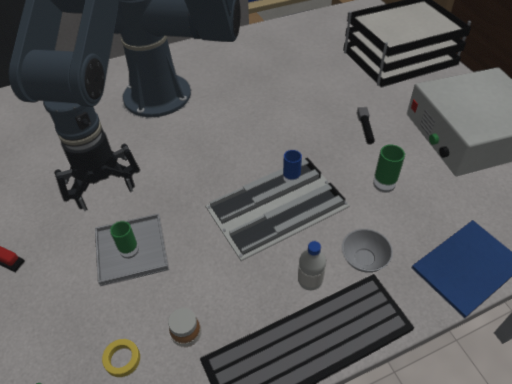

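The green holder stands upright in the tray at (124,240). The blue one is unmoved at (292,165), and the gripper is clear.

```bash
python3 -c "
from station import order
print(order.sign_off())"
```

```text
the job is handed in; nothing more can be done
None
```

The green holder was slid to the open end, lifted off and set down upright near the centre of the tray; the blue holder shows no movement in the camera, and the job is handed in at about 11.5 s of robot time (no verdict was returned).

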